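# Set out the bushing tray of a parts rack

### The arm

A 7-joint arm with a two-finger parallel gripper is mounted at the origin on a cart in front of the work surface, level with it; the furniture and walls round the work are solid. World frame = base frame: x ahead of the robot, y to its left, z up, the work surface at z = 0. Lengths are in m, angles in rad, forces in N, time in s.
With the tool pointing down it reaches from about 0.35 to 0.9 m from the base axis. Payload 8.1 kg.
Tool frame: the origin (TCP) lies on the centre line of the jaws, within the pads' length; the fingertips stand 19 mm ahead of it and the grasp point (between the pads) is the TCP (arm.tip_reach is the distance from the TCP to the fingertips, in m); z points along the fingers, y is the line along which they close (so a half turn about z gives the same grasp; the last joint's range is limited). The gripper opens to 92 mm and grips with 3 to 60 N. Pads are 19 mm wide; open, the fingers measure 130 mm over their backs; the gripper's body (75 mm by 190 mm) begins 47 mm behind the grasp point.
Start: joints at [1.107, 0.434, 0.025, 1.573, -0.012, 1.134, -0.075], TCP at [0.221, -0.585, 0.246] pointing down, gripper open.
Joint ranges: [-2.62, 2.62], [-0.44, 2.09], [-1.27, 1.32], [0.08, 2.57], [-1.32, 4.46], [0.12, 2], [-2.74, 2.74]. Speed limits (rad/s): [2.22, 2.22, 3.01, 3.01, 3.14, 3.14, 3.14].

### API

Orientations are given as a rotation vector (axis times angle).
In Python, from cell import arm gives the robot as it stands.
- The arm moves only by the tool arm_command, never from a script. Its argument "targets" is a list that holds one entry, the list of rows, each a list of 6 numbers: the shift along the tool's x, y, z in m, then the turn, a rotation vector about the tool's x, y, z in rad. A call has 1 to 10 rows; each row shifts and turns the commanded pose from where the row before left it, along the tool's axes as they then stand; what a row does not reach is not made up. A row lasts 1/8 s, in which the tool goes at most 62.5 mm and 10.7 degrees, less where a joint would pass 70% of its speed; a pose out of reach is approached as far as the arm can. A call with a gripper value outside its range is refused whole. "jaw" is the finger opening in m, from 0 to 0.0918, set as the call begins (left out, the last holds). The fingers move at their own pace and stop on an object; "newtons" is the grip in N (left out, the last holds). Time passes only in rows, so rows that do not move let the fingers close. It gives the time, the measured TCP pose, the force, the opening and the grip force at its end, in the units of the state.
- arm.observe(): the state, without advancing time (a new reading comes with each control period).
- arm.get_image(name): name is "scene" or "top" or "wrist"; returns a dict with "pixels" (400x640x3 uint8, red, green, blue), "z_map" (400x640 float32, m along the optical axis (not along the pixel's ray), 0 where there is no reading), "fx", "fy", "cx", "cy" (pixels), "xyz" and "rotation" of the camera in the world; the wrist camera has in their place "T_tool_cam" (4x4, takes a point from camera to tool coordinates, whose origin is the TCP and whose axes are the flange's). Camera axes: x right, y down, z forward; pixel columns grow to the right and rows downward; lengths in m; the calibration is good to about 2 mm. A picture is of the moment at which its call begins: read the wrist's pose just before it.
- arm.sign_off(): hands the job in; it is judged then, once.
The state is a dict: "clock": time; "joints": joint angles; "dq": joint speeds; "joint_efforts": joint torques, N m; "position": TCP position; "ee_rot": TCP orientation; "force": force on the tool from outside, world axes, zero at the start; "ft_torque": the same for the moment, N m; "width": opening from 0.0 (shut) to 1.0 (fully open); "gripper_force": force on a finger pad.
Only numpy, scipy, OpenCV 4.12 (cv2) and the standard library are available. Lean on these libraries where they do the work, as an engineer would, in place of code of your own. Each camera call takes 0.05 s, during which the arm holds its last target. There are 200 camera calls.

### The job

The three trays of the small parts rack all stand partly open; get the rack ready for fitting the tall sleeve bushing. Hook a fingertip behind the front lip of the tray that holds the tall bushing and draw that tray out along its rails to its stop, and push the other two trays fully home, in any order. Use the fingertips only: do not pinch a tray's lip, do not touch or lift the three ring-shaped parts in the trays, and leave the wood block and the angle bracket beside the rack where they are.

Things in the scene. Friction and masses are not known exactly. Their poses are not given: they have to be found in the camera images.
- rack: fixed grey steel parts rack, 185 mm deep (its x), 262 mm wide (its y), back and side cheeks 44 mm high; origin at the centre of its underside, on the bench; -x is the open front. It carries three equal open steel trays side by side, centres 82 mm apart in y (left = +y). Which part lies in which tray varies
- lip_left (a point): middle of the top of the front lip of the left tray, 46.5 mm above the bench. Moves with the tray. Axes: x points from the lip back into the rack (the tray is drawn out along -x of this frame and pushed home along +x), y to the left along the lip, z up
- lip_middle (a point): as lip_left, for the middle tray. Every tray: 175 mm long, 76 mm wide (70 inside), side walls to 37 mm above the bench, inner floor 10 mm above the bench; front wall 4 mm thick with a rolled lip of 7 mm diameter centred on its top
- lip_right (a point): as lip_left, for the right tray. In every tray, behind the front wall, is an empty finger pocket (x = 2 to 66 mm in this frame, 70 mm wide), then a 3 mm divider up to 33 mm above the bench, then the rear pocket (x = 69 to 170 mm) where a part lies loose
- tray_left (a joint): how far the left tray is drawn out along its rails, m: 0 = fully home, 0.100 = at its outer stop; it cannot lift. It slides with about 1.5 N of friction, slightly damped, and stays where it is left
- tray_middle (a joint): how far the middle tray is drawn out along its rails, m: 0 = fully home, 0.100 = at its outer stop; it cannot lift. It slides with about 1.5 N of friction, slightly damped, and stays where it is left
- tray_right (a joint): how far the right tray is drawn out along its rails, m: 0 = fully home, 0.100 = at its outer stop; it cannot lift. It slides with about 1.5 N of friction, slightly damped, and stays where it is left
- bushing_1: the tall sleeve bushing, brass, 32 mm diameter and 28 mm high with a bore, standing loose in the rear pocket of one tray; origin at the centre of its underside
- bushing_2: wide low steel ring, 42 mm diameter and 14 mm high, loose in another tray; origin at the centre of its underside
- spacer: small thin rusty ring, 30 mm diameter and 10 mm high, loose in the remaining tray; origin at the centre of its underside
- wood_block: loose wooden block 62 x 130 x 42 mm lying on the bench to the left of the rack; origin at the centre of its underside, long side along its y
- angle_bracket: loose aluminium angle offcut 40 x 60 x 50 mm on the bench to the left of the rack; origin at the centre of its underside

How it is judged:
By the outcome, as a careful person would: the job done as asked, in the order asked, and still so for the second after the job is handed in, with the robot touching nothing.
It also fails if it takes over 48 s, if anything falls off the work surface, if the arm or the gripper's body presses on something with over 40 N, if the wrist force passes 120 N, or if a joint passes its speed limit or range.

## Working session

There is one attempt and no reset: what is moved stays moved. The work goes in short steps, Python scripts to look and compute and a tool call to move; the robot and the scene stay as the last step left them, time stands still between calls to the robot, and variables do not carry over. Pictures are saved under pics/ and viewed, at most 10 in all, crops included, and the job is handed in when it is done.

Besides the shell and the picture viewer there is one more tool, called after ">>>" by a JSON object that holds its "name" and its "arguments", one argument or row to a line. arm_command: Moves the arm, as the interface text tells. Its arguments: {"type":"object","properties":{"targets":{"type":"array","items":{"type":"array","items":{"type":"array","items":{"type":"number"}}}},"jaw":{"type":"number"},"newtons":{"type":"number"}},"required":["targets"]}

```bash
mkdir -p pics; cat > h.py <<'E'
import numpy as np, cv2
from cell import arm
from scipy.spatial.transform import Rotation as R
def snap(n,f):
    im=arm.get_image(n); cv2.imwrite('pics/'+f+'.png',im['pixels'][:,:,::-1]); np.save('pics/'+f+'.npy',im,allow_pickle=True); return im
def load(f): return np.load('pics/'+f+'.npy',allow_pickle=True).item()
def pts(im):
    z=im['z_map']; v,u=np.mgrid[:400,:640]
    c=np.stack([(u-im['cx'])/im['fx']*z,(v-im['cy'])/im['fy']*z,z],-1)
    return c@np.array(Rm(im)).T+np.array(im['xyz'])
def Rm(im):
    r=np.array(im['rotation']); return r if r.shape==(3,3) else R.from_rotvec(r).as_matrix()
E
python3 - <<'E'
from h import *
s=arm.observe(); print(s)
for n in('scene','top'):
    im=snap(n,n+'0'); print({k:v for k,v in im.items() if k not in('pixels','z_map')})
E
```

```text
{'clock': 0.0, 'joints': array([ 1.10738161,  0.43521246,  0.02497503,  1.57409141, -0.01160923,
        1.13400902, -0.07509847]), 'dq': array([ 0.0007998 ,  0.00050015, -0.00210732, -0.00063313,  0.00024857,
        0.0014131 ,  0.0012439 ]), 'joint_efforts': array([ 1.35015085e-03, -6.67848444e+01,  9.86019373e-01, -3.14460611e+01,
       -6.02153759e-02,  4.29749815e-02,  1.45324602e-04]), 'position': array([ 0.22042751, -0.58432215,  0.24495372]), 'ee_rot': array([-3.08913261e+00, -5.63310067e-01,  6.50912222e-04]), 'force': array([ 0.67636419, -0.62163503, -0.19356017]), 'ft_torque': array([-0.00388276,  0.02182306, -0.00405105]), 'gripper_force': 0.0, 'width': 1.0013810529169518}
{'fx': 457.057628962286, 'fy': 457.057628962286, 'cx': 323.1504099616414, 'cy': 198.3064688467141, 'xyz': array([-0.26903652, -0.58252833,  0.61082672]), 'rotation': array([-1.85716394,  1.12037273, -0.62804183])}
{'fx': 437.87388449710073, 'fy': 437.87388449710073, 'cx': 320.76118279668265, 'cy': 197.6930463943172, 'xyz': array([ 0.53308515, -0.09530677,  0.94904313]), 'rotation': array([-2.17817891,  2.21601629, -0.06674276])}
```

View pics/top0.png

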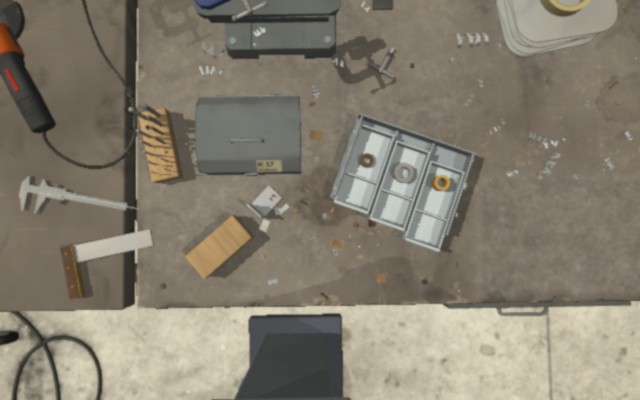

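View pics/scene0.png

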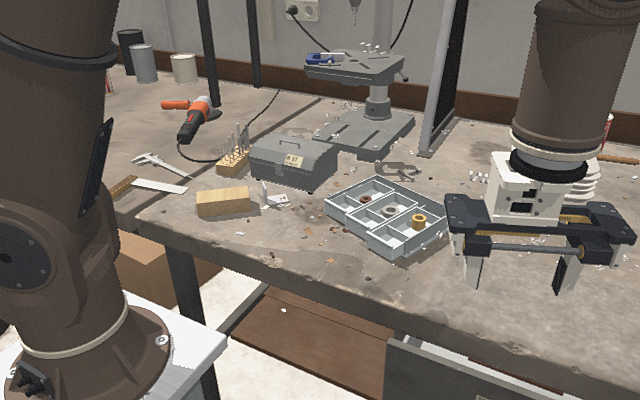

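The top view shows brass bushing at (442,183) in the right tray, the steel ring at (403,173) in the middle and the rusty spacer at (367,160) in the left. The rack opens toward the robot. The right tray's lip is near (424,245), the middle one near (387,226) and the left one near (350,207). Next I'll zoom in and measure.

```bash
python3 - <<'E'
from h import *
im=load('top0'); P=pts(im); print(P[210:212,320],P[280,320])
c=im['pixels'][105:260,320:490,::-1]; cv2.imwrite('pics/crop.png',cv2.resize(c,None,fx=4.5,fy=3.8*1.0,interpolation=cv2.INTER_CUBIC) if 0 else cv2.resize(c,None,fx=3.8,fy=3.8,interpolation=cv2.INTER_CUBIC))
z=P[...,2]; m=np.zeros(z.shape,bool); m[105:260,320:490]=1
h=np.histogram(z[m],bins=np.arange(-.01,.06,.004)); print(h)
mm=(m&(z>.028)).astype(np.uint8); 
n,l,st,ce=cv2.connectedComponentsWithStats(mm); print(st)
r=cv2.minAreaRect(P[...,:2][(l==1+st[1:,4].argmax())].astype(np.float32)); print(r)
hz=cv2.resize((np.clip(z[105:260,320:490],-.005,.055)+.005)/.06*255,None,fx=3.8,fy=3.8,interpolation=cv2.INTER_NEAREST).astype(np.uint8)
cv2.imwrite('pics/cz.png',cv2.applyColorMap(hz,cv2.COLORMAP_JET))
E
```

```text
[[ 0.55785907 -0.09993313 -0.00347235]
 [ 0.55557311 -0.09987289  0.00122535]] [ 4.07428749e-01 -9.73148718e-02  2.82484901e-04]
(array([    4,  2353, 10407,  2071,  4281,  2853,   326,   571,   522,
         280,   450,   933,   381,   643,   152,     2,     0]), array([-0.01 , -0.006, -0.002,  0.002,  0.006,  0.01 ,  0.014,  0.018,
        0.022,  0.026,  0.03 ,  0.034,  0.038,  0.042,  0.046,  0.05 ,
        0.054,  0.058]))
[[     0      0    640    400 253186]
 [   332    107      1      1      1]
 [   371    108      1      1      1]
 [   419    108      1      1      1]
 [   388    110      1      1      1]
 [   333    113    144    139   2002]
 [   326    117      1      1      1]
 [   371    122      1      1      1]
 [   417    124      1      1      1]
 [   475    124      1      1      1]
 [   335    127      1      1      1]
 [   420    130      1      1      1]
 [   476    133      1      1      1]
 [   487    135      1      1      1]
 [   455    137      1      1      1]
 [   470    136      1      1      1]
 [   366    139      1      1      1]
 [   395    138      1
[... 2767 characters left out ...]
      1      1      1]
 [   376    243      1      1      1]
 [   330    245      1      1      1]
 [   472    244      1      1      1]
 [   334    246      1      1      1]
 [   460    246      1      1      1]
 [   409    248      1      1      1]
 [   441    248      1      1      1]
 [   484    248      1      1      1]
 [   406    255      1      1      1]
 [   416    254      1      1      1]
 [   430    255      1      1      1]
 [   328    256      1      1      1]
 [   351    257      1      1      1]
 [   408    257      1      1      1]
 [   380    258      1      1      1]]
((0.6016204357147217, -0.2620750963687897), (0.26488545536994934, 0.24468500912189484), 69.61088562011719)
```

View pics/crop.png

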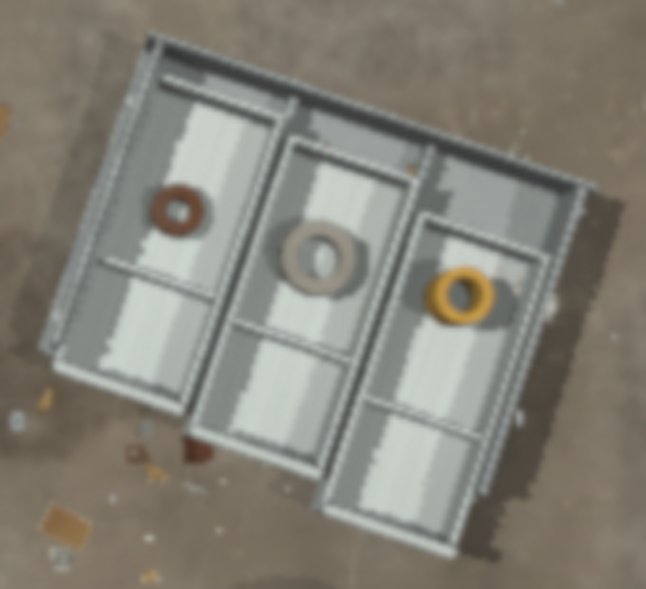

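View pics/cz.png

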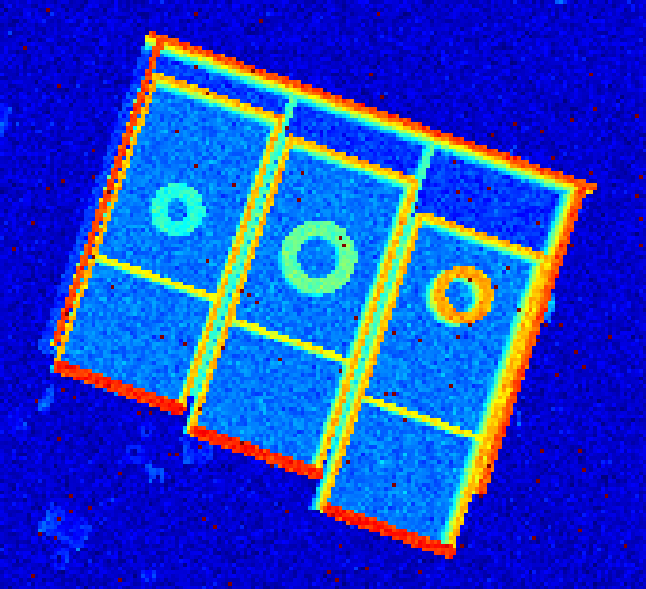

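The colour and height maps agree: the lips run at crop (55,366)–(184,410) for the left, (190,430)–(322,474) for the middle and (322,508)–(454,552) for the right. The heights at the rings confirm that the tall one is on the right. Next I'll fit the lips in both views.

```bash
python3 - <<'E'
from h import *
im=load('top0'); P=pts(im); z=P[...,2]
ends=np.array([[[55,366],[184,410]],[[190,430],[322,474]],[[322,508],[454,552]]])/3.8+[320,105]
def ray(im,u,v,h):
    d=Rm(im)@np.array([(u-im['cx'])/im['fx'],(v-im['cy'])/im['fy'],1]); o=np.array(im['xyz']); return o+d*(h-o[2])/d[2]
sc=load('scene0'); Q=pts(sc)
yaws=[];res=[]
for n,e in zip('LMR',ends):
    m=np.zeros(z.shape,np.uint8); cv2.line(m,*[tuple(int(round(t)) for t in p) for p in e],1,5)
    k=(m>0)&(z>.038)&(z<.053); p=P[k]; vx,vy,x0,y0=cv2.fitLine(p[:,:2].astype(np.float32),cv2.DIST_HUBER,0,.01,.01).ravel()
    c=np.mean([ray(im,*q,.0465) for q in e],0)
    print(n,p.mean(0).round(4),np.median(p[:,2]).round(4),'ray',c.round(4),'yaw of lip deg',np.degrees(np.arctan2(vy,vx)))
    yaws.append(np.arctan(-vx/vy)); res.append(c)
    # second view: lip in scene by depth near the point
    s=(np.linalg.norm(Q[...,:2]-c[:2],axis=-1)<.03)&(Q[...,2]>.038)&(Q[...,2]<.055); print(' scene z',np.percentile(Q[s][:,2],[50,90]).round(4),'mean',Q[s].mean(0).round(4))
yaw=np.mean(yaws); print('yaw',np.degrees(yaw))
X=np.array([np.cos(yaw),np.sin(yaw)]);Y=np.array([-X[1],X[0]])
print('lip s,t',[(c[:2]@X,c[:2]@Y) for c in res])
for nm,q in(('backL',(150,38)),('backR',(590,186))):
    b=ray(im,q[0]/3.8+320,q[1]/3.8+105,.044)[:2]; print(nm,b,b@X,b@Y)
s=arm.observe(); t=R.from_rotvec(s['ee_rot']).as_matrix(); print(t.round(3), 'tool x heading',np.degrees(np.arctan2(t[1,0],t[0,0])),arm.tip_reach)
E
```

```text
L [ 0.5629 -0.1633  0.0451] 0.045 ray [ 0.5614 -0.1646  0.0465] yaw of lip deg 69.74182
 scene z [0.0444 0.0467] mean [ 0.5601 -0.1655  0.0437]
M [ 0.5265 -0.2373  0.0451] 0.0453 ray [ 0.5255 -0.2379  0.0465] yaw of lip deg 69.85921
 scene z [0.0442 0.0469] mean [ 0.5241 -0.2387  0.0436]
R [ 0.4828 -0.3081  0.0454] 0.0454 ray [ 0.4821 -0.3083  0.0465] yaw of lip deg 69.783066
 scene z [0.044  0.0462] mean [ 0.4811 -0.3084  0.0434]
yaw -20.2053
lip s,t [(np.float64(0.5837315021258668), np.float64(0.03940090277196258)), (np.float64(0.5752883640086945), np.float64(-0.04177720550223635)), (np.float64(0.558916140649852), np.float64(-0.12278908400752159))]
backL [ 0.7539532  -0.18572912] 0.7717037803535115 0.08610459526419326
backR [ 0.66793677 -0.42552813] 0.773803694596765 -0.16864622875380056
[[ 0.936  0.353 -0.001]
 [ 0.353 -0.936  0.001]
 [-0.    -0.001 -1.   ]] tool x heading 20.672339401228513 0.019
```

>>> {"name": "arm_command", "arguments": {
  "targets": [
    [[0, 0, 0, 0, 0, 0.1784], [0, 0, 0, 0, 0, 0.1784], [0, 0, 0, 0, 0, 0.1784], [0, 0, 0, 0, 0, 0.1784], [0.03, -0.06, 0, 0, 0, 0], [0.03, -0.06, 0, 0, 0, 0], [0.03, -0.06, 0, 0, 0, 0], [0.03, -0.06, 0, 0, 0, 0], [0.03, -0.06, 0, 0, 0, 0], [0.026, -0.049, 0, 0, 0, 0]]
  ],
  "jaw": 0
}}

```text
clock: 1.35
position: [0.4911, -0.3316, 0.2455]
ee_rot: [-3.093, 0.55, 0.001]
force: [0.2, -0.9, -0.1]
width: 0.008
gripper_force: 0.0
```

```bash
cat >> h.py <<'E'
yaw=np.radians(-20.2); X=np.array([np.cos(yaw),np.sin(yaw)]);Y=np.array([-X[1],X[0]])
def st():
    s=arm.observe(); t=R.from_rotvec(s['ee_rot']).as_matrix(); p=s['position']
    print('t %.2f s %.4f t %.4f tip z %.4f head %.2f w %.2f'%(s['clock'],p[:2]@X,p[:2]@Y,p[2]-.019,np.degrees(np.arctan2(t[1,0],t[0,0])),s['width']),'tilt',t[2].round(3),'F',s['force'].round(1))
E
python3 -c "
from h import *
st()
im=snap('wrist','w1');print(im['T_tool_cam'].round(3));snap('top','top1');st()"
```

```text
t 1.35 s 0.5754 t -0.1416 tip z 0.2265 head -20.16 w 0.01 tilt [-0. -0. -1.] F [ 0.2 -0.9 -0.1]
[[ 0.    -0.966 -0.257  0.068]
 [ 1.     0.     0.    -0.   ]
 [-0.    -0.257  0.966 -0.138]
 [ 0.     0.     0.     1.   ]]
t 1.45 s 0.5775 t -0.1358 tip z 0.2261 head -19.62 w 0.00 tilt [ 0.001 -0.004 -1.   ] F [ 0.4  0.7 -0.1]
```

View pics/w1.png

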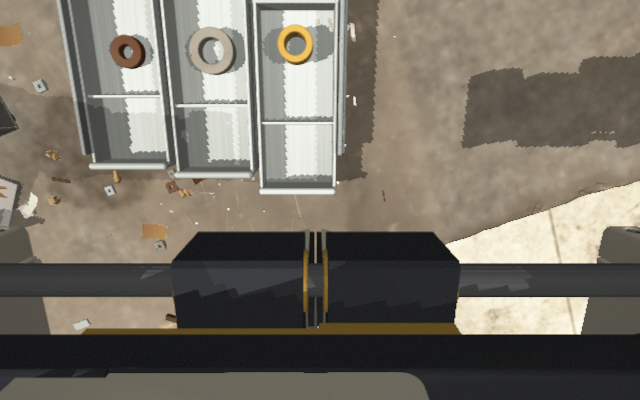

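The wrist view shows the right lip at (298,191), the middle at (214,175) and the left at (128,166), with the jaws shut. The arm was still settling, so I'll wait and re-measure from here.

>>> {"name": "arm_command", "arguments": {
  "targets": [
    [[0, 0, 0.03, 0, 0, 0], [0, 0, 0.03, 0, 0, 0], [0, 0, 0, 0, 0, 0], [0, 0, 0, 0, 0, 0]]
  ]
}}

```text
clock: 1.95
position: [0.4899, -0.3342, 0.1866]
ee_rot: [3.092, -0.552, 0.001]
force: [0.4, 0.6, 0.9]
width: 0.003
gripper_force: 0.0
```

```bash
cat >> h.py <<'E'
def lips(f):
    s=arm.observe(); T=R.from_rotvec(s['ee_rot']).as_matrix(); im=snap('wrist',f); z=im['z_map']; v,u=np.mgrid[:400,:640]
    c=np.stack([(u-im['cx'])/im['fx']*z,(v-im['cy'])/im['fy']*z,z,np.ones_like(z)],-1)@np.array(im['T_tool_cam']).T
    P=c[...,:3]@T.T+s['position']; q=P[...,:2]@X; t=P[...,:2]@Y; h=P[...,2]
    for n,t0 in zip('LMR',(.0394,-.0418,-.1228)):
        k=(abs(t-t0)<.025)&(h>.04)&(h<.052)&(z>0)&(q>.44)&(q<.63)&(v<225); 
        print(n,k.sum(),'s %.4f z %.4f'%(np.median(q[k]),np.percentile(h[k],90)) if k.sum()>5 else '', 't range',)
    for n,t0 in zip('LMR',(.0394,-.0418,-.1228)):
        k=(abs(t-t0)<.05)&(h>.04)&(h<.052)&(z>0)&(q>.44)&(q<.57)&(v<225); 
        if k.sum()>5: print('  ',n,np.percentile(t[k],[1,99]).round(4))
E
python3 -c "
from h import *
st();lips('w2');st()"
```

```text
t 1.95 s 0.5752 t -0.1445 tip z 0.1676 head -20.23 w 0.00 tilt [ 0.001  0.    -1.   ] F [0.4 0.6 0.9]
L 496 s 0.5840 z 0.0462 t range
M 492 s 0.5756 z 0.0462 t range
R 543 s 0.5592 z 0.0461 t range
   M [-0.0917 -0.0861]
   R [-0.1606 -0.0878]
t 2.00 s 0.5755 t -0.1445 tip z 0.1680 head -20.23 w 0.01 tilt [ 0.002  0.    -1.   ] F [-0.1 -0.2 -0.7]
```

>>> {"name": "arm_command", "arguments": {
  "targets": [
    [[0.013, -0.0205, 0.02, 0, 0, 0], [0, 0, 0.04, 0, 0, 0], [0, 0, 0.04, 0, 0, 0], [0, 0, 0.03, 0, 0, 0], [0, 0, 0.018, 0, 0, 0], [0, 0, 0, 0, 0, 0], [0, 0, 0, 0, 0, 0]]
  ]
}}

```text
clock: 2.88
position: [0.5099, -0.3193, 0.0388]
ee_rot: [3.092, -0.551, 0.003]
force: [0.1, 0.2, 0.6]
width: 0.003
gripper_force: 0.0
```

```bash
python3 -c "
from h import *
st()"
```

```text
t 2.88 s 0.5888 t -0.1236 tip z 0.0198 head -20.21 w 0.00 tilt [ 0.002  0.    -1.   ] F [0.1 0.2 0.6]
```

>>> {"name": "arm_command", "arguments": {
  "targets": [
    [[-0.006, 0, 0, 0, 0, 0], [-0.006, 0, 0, 0, 0, 0], [-0.006, 0, 0, 0, 0, 0], [-0.006, 0, 0, 0, 0, 0], [-0.007, 0, 0, 0, 0, 0], [-0.007, 0, 0, 0, 0, 0], [-0.007, 0, 0, 0, 0, 0], [-0.007, 0, 0, 0, 0, 0], [-0.007, 0, 0, 0, 0, 0], [-0.006, 0, 0, 0, 0, 0]]
  ]
}}

```text
clock: 4.12
position: [0.4475, -0.2964, 0.0377]
ee_rot: [-3.093, 0.552, 0.0]
force: [1.0, -0.5, 0.6]
width: 0.007
gripper_force: 0.8
```

```bash
python3 -c "
from h import *
st()"
```

```text
t 4.12 s 0.5223 t -0.1237 tip z 0.0187 head -20.22 w 0.01 tilt [-0.  0. -1.] F [ 1.  -0.5  0.6]
```

>>> {"name": "arm_command", "arguments": {
  "targets": [
    [[-0.005, 0, 0, 0, 0, 0], [-0.005, 0, 0, 0, 0, 0], [-0.004, 0, 0, 0, 0, 0], [-0.003, 0, 0, 0, 0, 0], [0, 0, 0, 0, 0, 0]]
  ]
}}

```text
clock: 4.75
position: [0.4377, -0.2928, 0.0386]
ee_rot: [3.09, -0.549, 0.017]
force: [16.7, -6.2, -14.0]
width: 0.006
gripper_force: 9.2
```

```bash
python3 -c "
from h import *
st();lips('w3')"
```

```text
t 4.75 s 0.5119 t -0.1237 tip z 0.0196 head -20.16 w 0.01 tilt [ 0.011  0.001 -1.   ] F [ 16.7  -6.2 -14. ]
L 0  t range
M 2600 s 0.5747 z 0.0461 t range
R 0  t range
```

>>> {"name": "arm_command", "arguments": {
  "targets": [
    [[0.008, 0, 0, 0, 0, 0], [0.012, 0, 0, 0, 0, 0], [0.004, 0, -0.02, 0, 0, 0], [0, 0, -0.05, 0, 0, 0], [0, 0, -0.05, 0, 0, 0], [0, 0, -0.03, 0, 0, 0], [0, 0, 0, 0, 0, 0], [0, 0, 0, 0, 0, 0]]
  ]
}}

```text
clock: 5.8
position: [0.454, -0.2986, 0.1869]
ee_rot: [-3.092, 0.551, 0.003]
force: [0.8, 0.5, -1.0]
width: 0.004
gripper_force: 0.0
```

```bash
python3 -c "
from h import *
st();lips('w4')"
```

```text
t 5.80 s 0.5292 t -0.1235 tip z 0.1679 head -20.22 w 0.00 tilt [-0.002 -0.    -1.   ] F [ 0.8  0.5 -1. ]
L 582 s 0.5835 z 0.0462 t range
M 574 s 0.5752 z 0.0462 t range
R 239 s 0.4999 z 0.0459 t range
   M [-0.0914 -0.0862]
   R [-0.1607 -0.0871]
```

>>> {"name": "arm_command", "arguments": {
  "targets": [
    [[0.01, -0.042, 0, 0, 0, 0], [0.009, -0.0395, 0.02, 0, 0, 0], [0, 0, 0.05, 0, 0, 0], [0, 0, 0.045, 0, 0, 0], [0, 0, 0.03, 0, 0, 0], [0, 0, 0, 0, 0, 0], [0, 0, 0, 0, 0, 0]]
  ]
}}

```text
clock: 6.72
position: [0.5007, -0.2292, 0.0431]
ee_rot: [3.093, -0.552, -0.0]
force: [0.2, 0.0, 0.5]
width: 0.004
gripper_force: 0.0
```

```bash
python3 -c "
from h import *
st()"
```

```text
t 6.72 s 0.5490 t -0.0422 tip z 0.0241 head -20.22 w 0.00 tilt [-0.  0. -1.] F [0.2 0.  0.5]
```

Push about 38 mm, gently, with a small overshoot past the stop.

>>> {"name": "arm_command", "arguments": {
  "targets": [
    [[0.006, 0, 0, 0, 0, 0], [0.006, 0, 0, 0, 0, 0], [0.006, 0, 0, 0, 0, 0], [0.005, 0, 0, 0, 0, 0], [0.005, 0, 0, 0, 0, 0], [0.005, 0, 0, 0, 0, 0], [0.004, 0, 0, 0, 0, 0], [0.003, 0, 0, 0, 0, 0], [0, 0, 0, 0, 0, 0]]
  ]
}}

```text
clock: 7.85
position: [0.5332, -0.2412, 0.0419]
ee_rot: [-3.091, 0.551, 0.016]
force: [-16.9, 7.0, 14.6]
width: 0.006
gripper_force: 9.1
```

```bash
python3 -c "
from h import *
st()"
```

```text
t 7.85 s 0.5837 t -0.0422 tip z 0.0229 head -20.23 w 0.01 tilt [-0.01 -0.   -1.  ] F [-16.9   7.   14.6]
```

>>> {"name": "arm_command", "arguments": {
  "targets": [
    [[-0.012, 0, 0, 0, 0, 0], [-0.02, 0, 0, 0, 0, 0], [0, 0, 0, 0, 0, 0], [0, -0.04, 0, 0, 0, 0], [0, -0.042, 0, 0, 0, 0], [0, 0, 0, 0, 0, 0], [0, 0, 0, 0, 0, 0]]
  ]
}}

```text
clock: 8.72
position: [0.537, -0.1555, 0.0428]
ee_rot: [3.092, -0.551, 0.001]
force: [0.3, -0.6, 0.3]
width: 0.003
gripper_force: 0.0
```

```bash
python3 -c "
from h import *
st()"
```

```text
t 8.72 s 0.5577 t 0.0395 tip z 0.0238 head -20.21 w 0.00 tilt [ 0.001  0.    -1.   ] F [ 0.3 -0.6  0.3]
```

>>> {"name": "arm_command", "arguments": {
  "targets": [
    [[0.006, 0, 0, 0, 0, 0], [0.006, 0, 0, 0, 0, 0], [0.005, 0, 0, 0, 0, 0], [0.005, 0, 0, 0, 0, 0], [0.004, 0, 0, 0, 0, 0], [0.004, 0, 0, 0, 0, 0], [0.002, 0, 0, 0, 0, 0], [0, 0, 0, 0, 0, 0]]
  ]
}}

```text
clock: 9.72
position: [0.5615, -0.1644, 0.042]
ee_rot: [-3.092, 0.551, 0.016]
force: [-18.2, 4.7, 14.1]
width: 0.003
gripper_force: 9.2
```

```bash
python3 -c "
from h import *
st()"
```

```text
t 9.72 s 0.5837 t 0.0396 tip z 0.0230 head -20.20 w 0.00 tilt [-0.01   0.001 -1.   ] F [-18.2   4.7  14.1]
```

>>> {"name": "arm_command", "arguments": {
  "targets": [
    [[-0.015, 0, 0, 0, 0, 0], [-0.025, 0, 0, 0, 0, 0], [-0.01, 0, -0.02, 0, 0, 0], [-0.02, 0.03, -0.05, 0, 0, 0], [-0.02, 0.04, -0.05, 0, 0, 0], [-0.02, 0.04, -0.05, 0, 0, 0], [0, 0, 0, 0, 0, 0], [0, 0, 0, 0, 0, 0]]
  ]
}}

```text
clock: 10.72
position: [0.4303, -0.2265, 0.2058]
ee_rot: [-3.093, 0.551, -0.002]
force: [0.8, 0.7, -0.4]
width: -0.001
gripper_force: 0.0
```

```bash
python3 -c "
from h import *
st();lips('w5');snap('top','top2')
a=load('top0')['pixels'][180:300,170:310].astype(int);b=load('top2')['pixels'][180:300,170:310].astype(int);print('block/bracket diff',np.percentile(abs(a-b).max(-1),[50,95,99]))"
```

```text
t 10.72 s 0.4820 t -0.0639 tip z 0.1868 head -20.20 w -0.00 tilt [ 0.001 -0.001 -1.   ] F [ 0.8  0.7 -0.4]
L 636 s 0.5970 z 0.0462 t range
M 641 s 0.5970 z 0.0463 t range
R 466 s 0.4978 z 0.0461 t range
   M [-0.0917 -0.086 ]
   R [-0.1597 -0.0873]
block/bracket diff [10. 14. 29.]
```

View pics/w5.png

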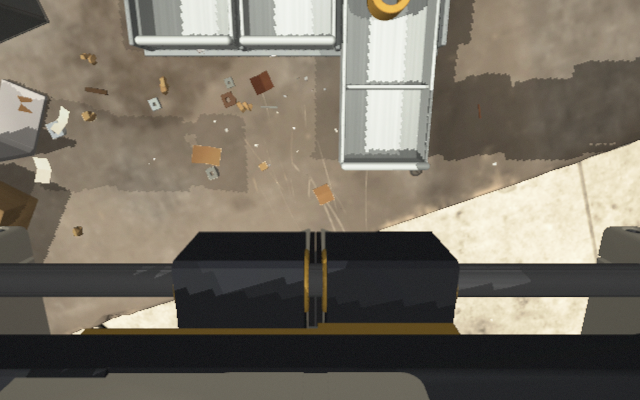

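The wrist view shows the left and middle lips level at row 44, both at s = 0.597. The right lip is at (385,167), s = 0.498, which puts it about 99 mm further out. Both hard stops were felt as an 18 N contact force, and the block and bracket haven't moved.

```bash
python3 -c "
from cell import arm
print(arm.sign_off())"
```

```text
the job is handed in; nothing more can be done
None
```

The right tray, which holds the tall bushing, is drawn out to its stop (measured 99 mm of 100), the middle and left trays are pushed fully home, the wood block and bracket were not moved, and the job is handed in.

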